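Whistle in the hall jar, cap held at half twist

TASK

Put the blue whistle into the glass jar, then close the jar with its yellow twist cap: set it in with its black line at the green marks, pushed fully home, and turn it clockwise (seen from above) to the blue marks, half way to the lock. Do not turn it on to the red marks, where it locks; the cap is sprung and turns back if let go, so finish still gripping it there, steady at the blue marks. Leave the other things on the ledge where they are.

Things in the scene. Friction and masses are not known exactly. Their poses are not given: they have to be found in the camera images.
- jar: Glass jar fixed to the ledge, 98 mm across, 105 mm high, topped by a flat aluminium collar 110 mm across and 8 mm thick. Origin: centre of its underside; z up. Inner floor 8 mm up. Marks on the collar's rim, 46 to 55 mm from the axis: green at +x and -x; blue 45 degrees clockwise of green seen from above (at -45 and 135 degrees about z); red 90 degrees clockwise (-y and +y, the lock).
- jar_mouth (a point): Centre of the jar's mouth, level with the collar's top, 105 mm above the jar's origin. The mouth is round, 68 mm across, with two entry slots at the jar's +x and -x (at the green marks), each 20 mm wide and reaching out to 43 mm from the axis.
- cap: Loose yellow bayonet cap, 110 g, upright on the ledge. Origin: centre of its underside; z up. Plug 60 mm across, 20 mm high, two lugs at its foot along +x and -x (12 mm wide, 8 high, reaching 39 mm from the axis); disc 88 mm across, z 20 to 28. Black line along x. Same either way round. Home: disc on collar, origin 85 mm above the jar's, x axis within 5 degrees of the jar's x to go in.
- cap_bar (a point): Middle of the cap's grip bar, 43 mm above the cap's origin. The bar stands on the disc: 56 mm along the cap's x, 18 mm thick along y, z 28 to 58 mm above the cap's origin; pinch it across y. Once home, turning the cap clockwise takes its lugs under the collar.
- follower (a joint): Sprung ring in the jar under the collar (black posts seen in the slots) that the cap's lugs turn; rad, clockwise from above: 0 at green (rest), about 0.7 with the cap's line at blue (lugs have up to 0.1 rad play each way), 1.2 where the lock begins to catch, stop at 1.57. Spring: 0.05 N m back at rest, plus 0.06 N m per rad.
- whistle: Loose blue plastic whistle, 20 g, 46 mm long (x from -21 to 25 mm), 20 mm wide (y, flat sides), lying on its flat mouthpiece: mouthpiece 12 mm high to +x, round chamber 22 mm high centred at x = -10 mm. Origin: on its underside; z up at the start.
- whistle_mid (a point): Middle of the whistle, 2 mm behind its origin (-x) and 9 mm above its underside; a good place to grip, across y. The whistle counts as in the jar when this point is.
- torch: Bystander: black torch lying on the ledge, 140 mm long (its x), 42 mm across. Origin below its middle.
- ring_dish: Bystander: speckled white ceramic dish, 110 mm across, 22 mm high. Origin under its centre.
- key_ring: Bystander: steel key ring 40 mm across with two flat keys pointing to its +x, 73 mm from the ring's centre (the origin), 4 mm high.
- spare_peg: Bystander: wooden peg lying along its x, 60 mm long, 16 mm thick; it can roll. Origin under its middle.
- polish_tin: Bystander: copper-coloured tin, 68 mm across, 45 mm high. Origin under its centre.
Things that resemble listed ones, but are neither listed nor needed, are in the scene too. Several things look just like the cap: the one meant starts farthest from the robot's base.

How it is judged:
By the outcome, as a careful person would: the job done as asked, in the order asked, and still so for the second after the job is handed in, while the arm keeps its last pose, push and grip.
It also fails if it takes over 54 s, if anything falls off the work surface, if the arm or the gripper's body presses on something with over 40 N, if the wrist force passes 120 N, or if a joint passes its speed limit or range.

ROBOT

A 6-joint arm with a two-finger parallel gripper is mounted at the origin on the work surface. World frame = base frame: x ahead of the robot, y to its left, z up, the work surface at z = 0. Lengths are in m, angles in rad, forces in N, time in s.
With the tool pointing down it reaches from about 0.275 to 0.725 m from the base axis. Payload 5.6 kg.
Tool frame: the origin (TCP) lies on the front face of the gripper's body, between the roots of the fingers; the fingertips stand 73 mm ahead of it and the grasp point (between the pads) lies r.grip_point_offset ahead of it (r.grip_point_offset is the distance from the TCP to the grasp point, in m); z points along the fingers, y is the line along which they close (so a half turn about z gives the same grasp; the last joint's range is limited). The gripper opens to 85 mm and grips with 20 to 120 N. Pads are 22 mm wide; open, the fingers measure 114 mm over their backs; the gripper's body (76 mm by 85 mm) begins 54 mm behind the grasp point. The pads swing forward as they close: fully open they stand 13 mm farther back than shut.
Start: joints at [1.531, 0.255, 0.108, 0, -1.424, -0.285], TCP at [0.175, 0.521, 0.304] pointing down, gripper open.
Joint ranges: [-2.95, 2.95], [-1.21, 1.97], [-1.09, 1.5], [-2.87, 1.71], [-2.94, -0.07], [-3.05, 3.05]. Speed limits (rad/s): [2.57, 2.57, 3.14, 3.14, 3.14, 3.14].

INTERFACE

Orientations are given as a rotation vector (axis times angle).
In Python, from bench import r, vision, sign_off gives the robot as it stands. The module is installed in compiled form; this text tells all that it offers.
- The arm moves only by the shell command python3 -m pendant 'ROWS' [FORCE]. ROWS is JSON, a list of rows, each a list of 7 numbers: the turn, a rotation vector about the tool's x, y, z in rad, then the shift along the tool's x, y, z in m, then the closure in counts, from 0 (fully open) to 255 (shut). A call has 1 to 20 rows; each row shifts and turns the commanded pose from where the row before left it, along the tool's axes as they then stand; what a row does not reach is not made up. A row lasts 1/12 s, in which the tool goes at most 41.7 mm and 7.16 degrees, less where a joint would pass 70% of its speed; a pose out of reach is approached as far as the arm can. A call with a gripper value outside its range is refused whole. The fingers move at their own pace and stop on an object; FORCE is the grip in N (left out, the last holds). Time passes only in rows, so rows that do not move let the fingers close. It gives the time, the measured TCP pose, the force, the opening and the grip force at its end, in the units of the state.
- r.read_state(): the state, without advancing time (a new reading comes with each control period).
- vision.camera(name): name is "scene" or "top" or "wrist"; returns a dict with "image" (420x560x3 uint8, red, green, blue), "intrinsics" (3x3 intrinsics, pixels), "position" and "attitude" of the camera in the world; the wrist camera has in their place "hand_eye" (4x4, takes a point from camera to tool coordinates, whose origin is the TCP and whose axes are the flange's). Camera axes: x right, y down, z forward; pixel columns grow to the right and rows downward; lengths in m; the calibration is good to about 2 mm. A picture is of the moment at which its call begins: read the wrist's pose just before it. There is no depth.
- sign_off(): hands the job in; it is judged then, once.
The state is a dict: "time_s": time; "joint_positions": joint angles; "joint_velocities": joint speeds; "joint_efforts": joint torques, N m; "ee_pos": TCP position; "eef_rot": TCP orientation; "contact_force": force on the tool from outside, world axes, zero at the start; "ft_torque": the same for the moment, N m; "opening": opening from 0.0 (shut) to 1.0 (fully open); "finger_force": force on a finger pad.
Only numpy, scipy, OpenCV 4.12 (cv2) and the standard library are available. Lean on these libraries where they do the work, as an engineer would, in place of code of your own. Each camera call takes 0.05 s, during which the arm holds its last target. There are 200 camera calls.

## Working session

There is one attempt and no reset: what is moved stays moved. The work goes in short steps, Python scripts to look and compute and a shell command to move; the robot and the scene stay as the last step left them, time stands still between calls to the robot, and variables do not carry over. Pictures are saved under pics/ and viewed, at most 10 in all, crops included, and the job is handed in when it is done.

```bash
mkdir -p pics; cat > h.py <<'E'
from bench import r, vision
import numpy as np, cv2
from scipy.spatial.transform import Rotation as R
def att(a):
    a=np.array(a,float)
    return a if a.shape==(3,3) else (R.from_rotvec(a).as_matrix() if a.size==3 else R.from_quat(a).as_matrix())
def snap(name,fn):
    s=r.read_state(); c=vision.camera(name)
    if name=="wrist":
        T=np.eye(4);T[:3,:3]=R.from_rotvec(s["eef_rot"]).as_matrix();T[:3,3]=s["ee_pos"];M=T@np.array(c["hand_eye"])
        P,A=M[:3,3],M[:3,:3]
    else: P,A=np.array(c["position"]),att(c["attitude"])
    np.savez("pics/"+fn+".npz",K=c["intrinsics"],P=P,A=A); cv2.imwrite("pics/"+fn+".png",c["image"][:,:,::-1]); return c
def w(fn,u,v,z):
    d=np.load("pics/"+fn+".npz"); q=d["A"]@np.linalg.inv(d["K"])@np.array([u,v,1.]); return d["P"]+q*(z-d["P"][2])/q[2]
def px(fn,p):
    d=np.load("pics/"+fn+".npz"); q=d["K"]@(d["A"].T@(np.array(p)-d["P"])); return q[:2]/q[2]
E
python3 - <<'E'
from h import *
print(r.read_state(), r.grip_point_offset)
for n in("scene","top","wrist"):
    c=snap(n,n+"0"); print(n,c.get("position"),c.get("attitude"),c["intrinsics"],c.get("hand_eye"))
a=cv2.imread("pics/top0.png"); cv2.imwrite("pics/top0b.png",cv2.resize(a,(800,600),interpolation=cv2.INTER_CUBIC))
E
```

```text
{'time_s': 0.0, 'joint_positions': array([ 1.53059093e+00,  2.55754331e-01,  1.06977096e-01, -4.99316109e-04,
       -1.42389583e+00, -2.84594697e-01]), 'joint_velocities': array([ 0.00111287,  0.00088459,  0.00066978,  0.00020802,  0.00048312,
       -0.00079242]), 'joint_efforts': array([-2.95019117e-04, -3.86631918e+01,  2.37948668e+01,  5.36558345e+00,
       -6.02677392e-03,  1.03601096e-05]), 'ee_pos': array([0.17533664, 0.52091526, 0.30297718]), 'eef_rot': array([ 3.09833946e+00, -5.07758150e-01, -4.10402740e-04]), 'contact_force': array([-0.16489279, -0.00489505, -0.63265738]), 'ft_torque': array([-0.02438104,  0.00080558,  0.06431852]), 'finger_force': 0.0, 'opening': 1.000233095633669} 0.0539
scene [ 1.1461916  -0.45391542  1.07137447] [-2.29135476 -0.97834797  0.36161669] [[526.32386954   0.         279.33019962]
 [  0.         526.32386954 198.76543073]
 [  0.           0.           1.        ]] None
top [0.42259723 0.09675694 1.28642956] [-2.14352985  2.20656847 -0.1249091 ] [[432.93093763   0.         287.09572052]
 [  0.         432.93093763 204.60064542]
 [  0.           0.           1.        ]] None
wrist None None [[361.13206456   0.         280.92930927]
 [  0.         361.13206456 213.68143898]
 [  0.           0.           1.        ]] [[ 8.10387617e-04 -9.50678844e-01 -3.10175883e-01  8.09191120e-02]
 [ 9.99999422e-01  5.51034287e-04  9.23767850e-04  8.01348759e-04]
 [-7.07289005e-04 -3.10176452e-01  9.50678741e-01 -7.03044309e-02]
 [ 0.00000000e+00  0.00000000e+00  0.00000000e+00  1.00000000e+00]]
```

View pics/top0b.png

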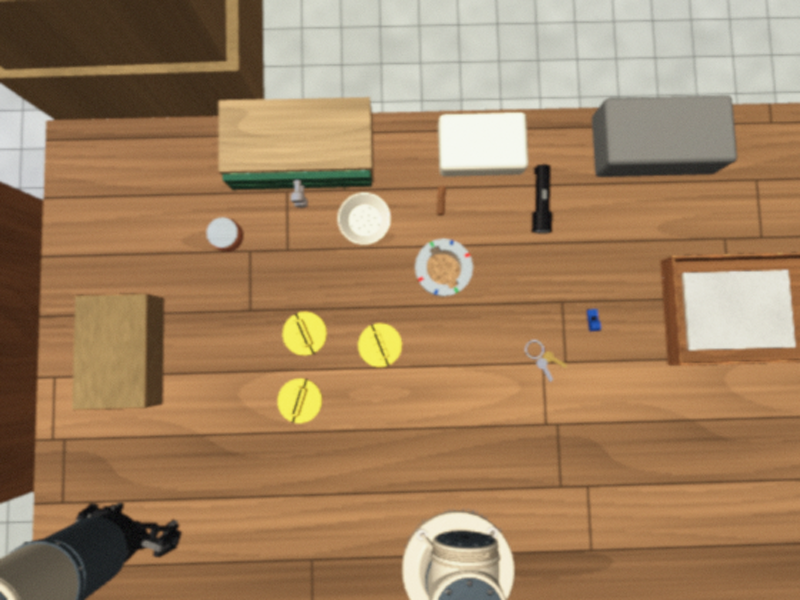

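View pics/scene0.png

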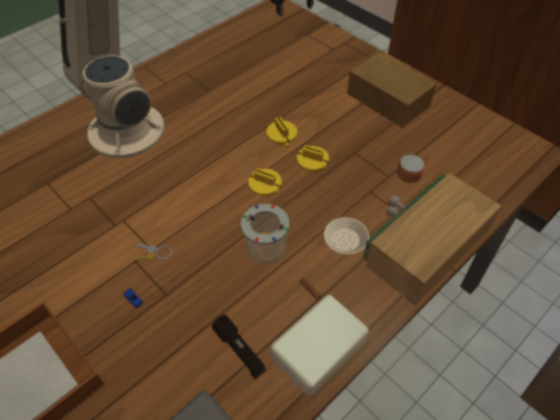

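The top view (800 px scale) shows yellow caps at A(304,333), B(380,345) and C(300,400). The blue whistle is at (594,320), with a grey whistle-like thing at (298,195), and the jar mouth is at (444,267). The dish is at (364,218), the keys at (540,355), the torch at (542,200), the peg at (441,200) and the tin at (222,233).

```bash
python3 - <<'E'
from h import *
k=0.7
for n,u,v,z in [("A",304,333,.028),("B",380,345,.028),("C",300,400,.028),("blue",594,320,.012),("grey",298,195,.01),("jar",444,267,.105),("green1",432,245,.105),("green2",457,289,.105),("base",458,570,0)]:
    p=w("top0",u*k,v*k,z); print(n,p.round(3),np.hypot(*p[:2]).round(3))
a=cv2.imread("pics/top0.png")
def crop(cx,cy,h=33): 
    return cv2.resize(a[int(cy-h):int(cy+h),int(cx-h):int(cx+h)],(396,396),interpolation=cv2.INTER_CUBIC)
cv2.imwrite("pics/cr.png",np.hstack([crop(213,233),crop(311,187)]))
E
```

```text
A [0.474 0.296 0.028] 0.559
B [0.445 0.143 0.028] 0.468
C [0.34  0.306 0.028] 0.457
blue [ 0.484 -0.3    0.012] 0.57
grey [0.765 0.308 0.01 ] 0.825
jar [0.59  0.013 0.105] 0.59
green1 [0.634 0.035 0.105] 0.635
green2 [ 0.547 -0.011  0.105] 0.547
base [-0.007 -0.001  0.   ] 0.007
```

View pics/cr.png

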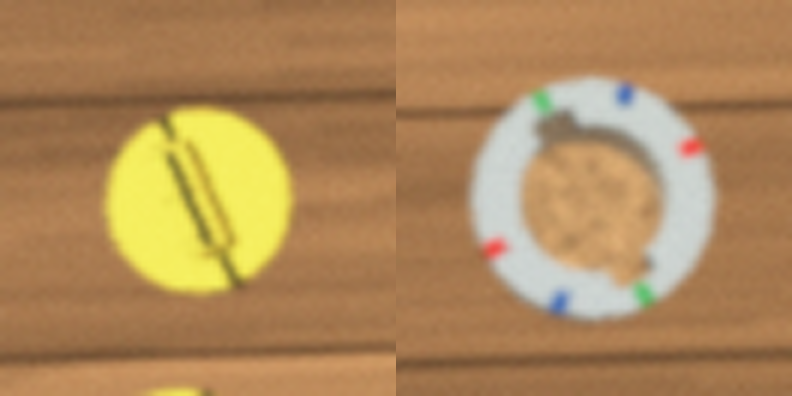

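A is the farthest cap at 0.559 m. Its line runs from (163,118) to (240,286) in the crop, and the jar's green marks are at (541,100) and (645,294). The whistle is the blue one at (594,320), so I go above it for a closer look.

```bash
python3 -m pendant '[[0,0,0,0.024,0.029,0.0035,0],[0,0,0,0.024,0.029,0.0035,0],[0,0,0,0.024,0.029,0.0035,0],[0,0,0,0.024,0.029,0.0035,0],[0,0,0,0.024,0.029,0.0035,0],[0,0,0,0.024,0.029,0.0035,0],[0,0,0,0.024,0.029,0.0035,0],[0,0,0,0.024,0.029,0.0035,0],[0,0,0,0.024,0.029,0.0035,0],[0,0,0,0.024,0.029,0.0035,0],[0,0,0,0.024,0.029,0.0035,0],[0,0,0,0.024,0.029,0.0035,0],[0,0,0,0.024,0.029,0.0035,0],[0,0,0,0.024,0.029,0.0035,0],[0,0,0,0.024,0.029,0.0035,0],[0,0,0,0.024,0.029,0.0035,0],[0,0,0,0.024,0.029,0.0035,0],[0,0,0,0.024,0.029,0.0035,0],[0,0,0,0.024,0.029,0.0035,0],[0,0,0,0.024,0.029,0.0035,0]]'
python3 -m pendant '[[0,0,0,0.024,0.029,0.0035,0],[0,0,0,0.024,0.029,0.0035,0],[0,0,0,0.024,0.029,0.0035,0],[0,0,0,0,0.01,0.0035,0],[0,0,0,0,0,0,0],[0,0,0,0,0,0,0]]'
python3 - <<'E'
from h import *
snap("wrist","w1"); print(r.read_state()["joint_positions"].round(3))
E
```

```text
time_s: 1.82
ee_pos: [0.4454, -0.1837, 0.2335]
eef_rot: [-3.1, 0.509, 0.0]
contact_force: [1.3, 1.1, 1.4]
opening: 1.0
finger_force: 0.0
time_s: 2.32
ee_pos: [0.482, -0.2967, 0.2191]
eef_rot: [-3.099, 0.51, 0.003]
contact_force: [-0.0, -0.7, 0.4]
opening: 1.003
finger_force: 0.0
[-0.274  0.325 -0.011 -0.    -1.235  1.52 ]
```

View pics/w1.png

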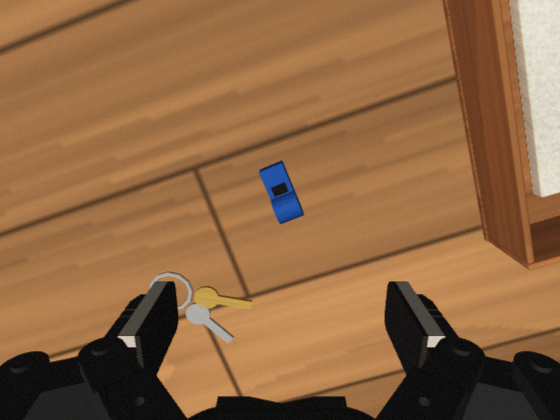

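The blue whistle lies at (281,193), with its ends at (271,166) and (291,219). The keys are at lower left, with the nearest tip at (252,305), and the tray wall is at right.

```bash
cat >> h.py <<'E'
def rows(pos,psi=None,off=0.0):
    """tool-frame shift from now to TCP pos (world); then turn about tool z to yaw psi of tool x"""
    s=r.read_state(); M=R.from_rotvec(s["eef_rot"]).as_matrix(); p0=np.arctan2(M[1,0],M[0,0])
    print("now",np.round(s["ee_pos"],4),"yaw",round(p0,3),"tilt",(M[:2,2]).round(4),"shift",(M.T@(np.array(pos)-s["ee_pos"])).round(4), "" if psi is None else ("turn z",round(-(psi-p0),3)))
E
python3 - <<'E'
from h import *
a=w("w1",271.5,166,.011);b=w("w1",291.5,218.5,.010);c=(a+b)/2;d=a-b
print(a,b,c,np.linalg.norm(d),"yaw",np.arctan2(d[1],d[0]))
for u,v in[(260,170),(283,162),(303,214),(280,223)]:print(w("w1",u,v,.011).round(4))
print("key",w("w1",252,305,.003),"tray",w("w1",475,200,.03), w("top0",594*.7,320*.7,.012))
yaw=np.arctan2(d[1],d[0])
g=c-d/np.linalg.norm(d)*.004
rows([g[0],g[1],0.011+r.grip_point_offset+.005],yaw)
E
```

```text
[ 0.51124845 -0.29983974  0.011     ] [ 0.46494746 -0.30106551  0.01      ] [ 0.48809796 -0.30045263  0.0105    ] 0.04632800293777538 yaw 0.026467674256467125
[ 0.5111 -0.2903  0.011 ]
[ 0.5114 -0.3093  0.011 ]
[ 0.466  -0.3112  0.011 ]
[ 0.4646 -0.291   0.011 ]
key [ 0.39504113 -0.2405804   0.003     ] tray [ 0.44170549 -0.43696915  0.03      ] [ 0.4840633  -0.30034067  0.012     ]
now [ 0.4823 -0.296   0.2197] yaw -0.325 tilt [-0.0005  0.0005] shift [0.0033 0.0037 0.1498] ('turn z', np.float64(-0.352))
```

```bash
python3 -m pendant '[[0,0,-0.117,0,0,0,0],[0,0,-0.117,0,0,0,0],[0,0,-0.118,0,0,0,0],[0,0,0,0.0017,0.0046,0.03,0],[0,0,0,0,0,0.035,0],[0,0,0,0,0,0.035,0],[0,0,0,0,0,0.027,0],[0,0,0,0,0,0.0155,0],[0,0,0,0,0,0,0],[0,0,0,0,0,0,0],[0,0,0,0,0,0,255],[0,0,0,0,0,0,255],[0,0,0,0,0,0,255],[0,0,0,0,0,0,255],[0,0,0,0,0,0,255],[0,0,0,0,0,0,255],[0,0,0,0,0,0,255],[0,0,0,0,0,0,255]]' 30
python3 - <<'E'
from h import *
s=r.read_state();print(s["opening"]*85,s["finger_force"]); rows([.59,.013,.3])
E
```

```text
time_s: 3.87
ee_pos: [0.4847, -0.3012, 0.078]
eef_rot: [3.141, 0.043, 0.001]
contact_force: [-0.8, 1.3, 5.9]
opening: 0.221
finger_force: 31.4
18.77283352663715 31.364009901881218
now [ 0.4847 -0.3012  0.078 ] yaw 0.027 tilt [ 0.0008 -0.0005] shift [ 0.1141 -0.3111 -0.222 ]
```

```bash
python3 -m pendant '[[0,0,0,0,0,-0.035,255],[0,0,0,0,0,-0.035,255],[0,0,0,0,0,-0.035,255],[0,0,0,0,0,-0.035,255],[0,0,0,0.0127,-0.0346,-0.009,255],[0,0,0,0.0127,-0.0346,-0.009,255],[0,0,0,0.0127,-0.0346,-0.009,255],[0,0,0,0.0127,-0.0346,-0.009,255],[0,0,0,0.0127,-0.0346,-0.009,255],[0,0,0,0.0127,-0.0346,-0.009,255],[0,0,0,0.0127,-0.0346,-0.009,255],[0,0,0,0.0127,-0.0346,-0.009,255],[0,0,0,0.0127,-0.0346,-0.009,255],[0,0,0,0,0,0,255],[0,0,0,0,0,0,255],[0,0,0,0,0,0,255]]'
python3 - <<'E'
from h import *
snap("wrist","w2"); print(px("w2",[.59,.013,.105]))
E
```

```text
time_s: 5.2
ee_pos: [0.59, 0.0134, 0.2977]
eef_rot: [3.141, 0.043, -0.002]
contact_force: [0.6, 0.1, -0.7]
opening: 0.225
finger_force: 30.7
[279.45130253 206.68764221]
```

View pics/w2.png

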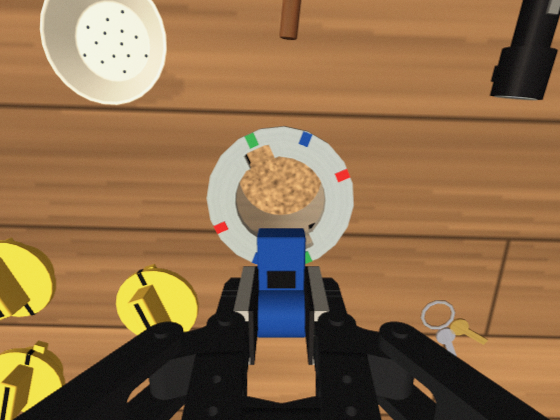

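The wrist view shows the whistle held. The collar spans (207,195) to (353,195) with its top edge at (281,127). The marks are green (251,141), blue (306,139), red (342,176) and red (221,228).

```bash
python3 - <<'E'
from h import *
r1=w("w2",342.5,176,.105);r2=w("w2",221,228,.105);g=w("w2",251.5,141,.105);b=w("w2",305.5,139.5,.105)
c=(r1+r2)/2;print("c",c,np.linalg.norm(r1-r2))
for n,p,o in(("r1",r1,-90),("r2",r2,90),("g",g,0),("b",b,-45)):
    d=p-c;print(n,np.linalg.norm(d).round(4),(np.degrees(np.arctan2(d[1],d[0]))-o).round(1))
for u,v in[(207,195),(353,195),(281,127)]: print(np.linalg.norm(w("w2",u,v,.105)-c))
# top-camera check
t1=w("top0",278+(541-396)/6,154+100/6,.105);t2=w("top0",278+(645-396)/6,154+294/6,.105);print((t1+t2)/2,np.degrees(np.arctan2(*(t1-t2)[[1,0]])))
t1=w("top0",180+163/6,200+118/6,.028);t2=w("top0",180+240/6,200+286/6,.028);print("cap",(t1+t2)/2,np.degrees(np.arctan2(*(t1-t2)[[1,0]])))
rows([c[0],c[1],.158])
E
```

```text
c [0.59325738 0.01241416 0.105     ] 0.10086044019224916
r1 0.0504 25.6
r2 0.0504 25.6
g 0.0506 25.8
b 0.0505 25.7
0.05556010370790716
0.0550744232555671
0.05594877851349611
[0.59052102 0.01282269 0.105     ] 26.064145454361697
cap [0.47242823 0.29391353 0.028     ] 23.739855134074993
now [0.5898 0.0127 0.2978] yaw 0.027 tilt [-0.0013 -0.0003] shift [0.0036 0.0004 0.1398]
```

```bash
python3 -m pendant '[[0,0,0,0.002,0.0004,0.03,255],[0,0,0,0,0,0.035,255],[0,0,0,0,0,0.035,255],[0,0,0,0,0,0.025,255],[0,0,0,0,0,0.015,255],[0,0,0,0,0,0,255],[0,0,0,0,0,0,255],[0,0,0,0,0,0,178],[0,0,0,0,0,0,178],[0,0,0,0,0,0,178],[0,0,0,0,0,0,178],[0,0,0,0,0,0,178],[0,0,0,0,0,-0.02,178],[0,0,0,0,0,-0.035,178],[0,0,0,0,0,-0.035,178],[0,0,0,0,0,-0.035,178],[0,0,0,0,0,-0.015,0],[0,0,0,0,0,0,0]]'
python3 - <<'E'
from h import *
snap("wrist","w3")
rows([.46,.29,.25],.42)
E
```

```text
time_s: 6.75
ee_pos: [0.5937, 0.013, 0.304]
eef_rot: [-3.14, -0.043, -0.015]
contact_force: [0.4, 0.1, -0.3]
opening: 0.576
finger_force: 0.0
now [0.5929 0.0131 0.3012] yaw 0.027 tilt [0.0053 0.0012] shift [-0.1256 -0.2803  0.0508] ('turn z', np.float64(-0.393))
```

View pics/w3.png

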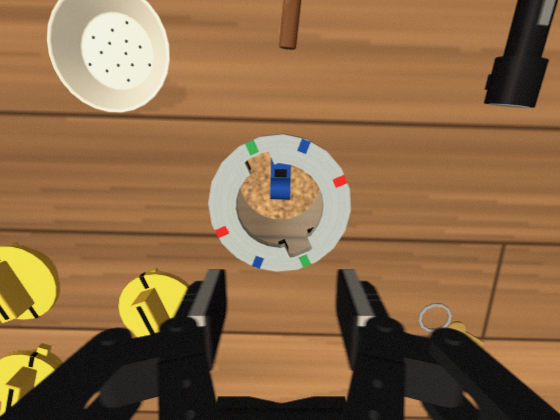

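The whistle lies on the jar floor at (281,182), and the four marks are at green (252,147) and (305,261) and red (340,182) and (222,232). Next is the far cap.

```bash
python3 -m pendant '[[0,0,-0.098,0,0,0,0],[0,0,-0.098,0,0,0,0],[0,0,-0.098,0,0,0,0],[0,0,-0.099,0,0,0,0],[0,0,0,0,-0.034,0.0056,0],[0,0,0,0,-0.034,0.0056,0],[0,0,0,0,-0.034,0.0056,0],[0,0,0,0.001,-0.034,0.0056,0],[0,0,0,0.001,-0.034,0.0056,0],[0,0,0,0.001,-0.034,0.0056,0],[0,0,0,0.001,-0.034,0.0056,0],[0,0,0,0,-0.034,0.0056,0],[0,0,0,0,-0.034,0.0056,0],[0,0,0,0,0,0,0],[0,0,0,0,0,0,0],[0,0,0,0,0,0,0]]'
python3 - <<'E'
from h import *
snap("wrist","w4")
a=[w("w3",*q,.105) for q in[(340.5,182),(222,232),(252,147),(305,261)]]
print((a[0]+a[1])/2,(a[2]+a[3])/2,np.degrees(np.arctan2(*(a[2]-a[3])[[1,0]])))
E
```

```text
time_s: 8.13
ee_pos: [0.4707, 0.2938, 0.2472]
eef_rot: [3.071, 0.656, -0.002]
contact_force: [0.2, 0.3, 0.2]
opening: 1.001
finger_force: 0.0
[0.59330019 0.012394   0.105     ] [0.59388684 0.01252869 0.105     ] 25.61753969475673
```

View pics/w4.png

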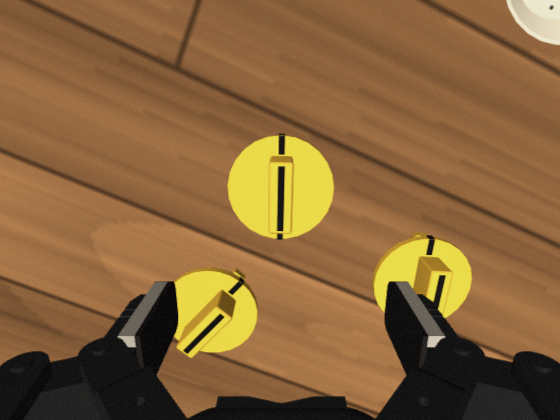

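Cap A's disc centre is at (281,187). Its line runs from (282,136) to (280,238), and the bar top runs from (281,168) to (281,231).

```bash
python3 - <<'E'
from h import *
a=w("w4",282,134,.028);b=w("w4",280,239.5,.028);print("line",(a+b)/2,np.linalg.norm(a-b),np.arctan2(*(a-b)[[1,0]]))
l=w("w4",228,187,.028);q=w("w4",334,187,.028);print("disc",(l+q)/2,np.linalg.norm(l-q))
e=w("w4",281.5,167,.058);f=w("w4",280.5,232,.058);print("bar",(e+f)/2,np.linalg.norm(e-f))
c=((a+b)/2+(l+q)/2)/2
rows([c[0],c[1],.106],np.arctan2(*(a-b)[[1,0]]))
E
```

```text
line [0.47723882 0.29467137 0.028     ] 0.08946261275898175 0.4032293913031765
disc [0.47897632 0.29539883 0.028     ] 0.08730208561583272
bar [0.47633289 0.29428444 0.058     ] 0.05047299209986753
now [0.4711 0.2934 0.2476] yaw 0.42 tilt [-0.0006 -0.0007] shift [0.0072 0.0013 0.1416] ('turn z', np.float64(0.017))
```

```bash
python3 -m pendant '[[0,0,0.015,0.006,0.001,0.03,0],[0,0,0,0,0,0.035,0],[0,0,0,0,0,0.035,0],[0,0,0,0,0,0.026,0],[0,0,0,0,0,0.015,0],[0,0,0,0,0,0,0],[0,0,0,0,0,0,0],[0,0,0,0,0,0,255],[0,0,0,0,0,0,255],[0,0,0,0,0,0,255],[0,0,0,0,0,0,255],[0,0,0,0,0,0,255],[0,0,0,0,0,0,255],[0,0,0,0,0,0,255],[0,0,0,0,0,0,255]]' 80
python3 - <<'E'
from h import *
s=r.read_state();print(s["opening"]*85,s["finger_force"],s["contact_force"].round(1)); rows([.593,.0125,.26],np.radians(25.7))
E
```

```text
time_s: 9.43
ee_pos: [0.4771, 0.2959, 0.1076]
eef_rot: [-3.077, -0.633, -0.002]
contact_force: [-1.0, 1.2, 4.6]
opening: 0.195
finger_force: 78.9
16.59006128397244 78.90777111053467 [-1.   1.2  4.6]
now [0.4771 0.2959 0.1076] yaw 0.406 tilt [0.0009 0.0007] shift [-0.0052  0.3061 -0.1525] ('turn z', np.float64(-0.043))
```

```bash
python3 -m pendant '[[0,0,0,0,0,-0.03,255],[0,0,-0.043,0,0,-0.035,255],[0,0,0,0,0,-0.035,255],[0,0,0,0,0,-0.035,255],[0,0,0,-0.002,0.034,-0.0015,255],[0,0,0,-0.002,0.034,-0.0015,255],[0,0,0,-0.002,0.034,-0.0015,255],[0,0,0,-0.002,0.034,-0.0015,255],[0,0,0,-0.002,0.034,-0.0015,255],[0,0,0,-0.002,0.034,-0.0015,255],[0,0,0,-0.002,0.034,-0.0015,255],[0,0,0,-0.002,0.034,-0.0015,255],[0,0,0,-0.002,0.034,-0.0015,255],[0,0,0,0,0,0,255],[0,0,0,0,0,0,255],[0,0,0,0,0,0,255]]'
python3 - <<'E'
from h import *
snap("wrist","w5");snap("top","t5");snap("scene","s5")
s=r.read_state();z=s["ee_pos"][2];print(z)
rows([.593,.0125,z],np.radians(25.7))
a=cv2.imread("pics/s5.png");p=px("s5",[.593,.0125,.13]).astype(int)
a=cv2.resize(a[p[1]-55:p[1]+55,p[0]-55:p[0]+55],(420,420),interpolation=cv2.INTER_CUBIC)
b=cv2.resize(cv2.imread("pics/w5.png")[105:420,100:460],(380,332))
cv2.imwrite("pics/c5.png",np.hstack([a,cv2.copyMakeBorder(b,0,88,0,0,cv2.BORDER_CONSTANT)]))
E
```

```text
time_s: 10.77
ee_pos: [0.593, 0.0119, 0.2547]
eef_rot: [-3.063, -0.697, 0.002]
contact_force: [-0.9, 0.1, -1.6]
opening: 0.191
finger_force: 78.6
0.2553540737498923
now [0.593  0.013  0.2554] yaw 0.45 tilt [-0.0004  0.0001] shift [-0.0002  0.0004 -0.    ] ('turn z', np.float64(0.001))
```

View pics/c5.png

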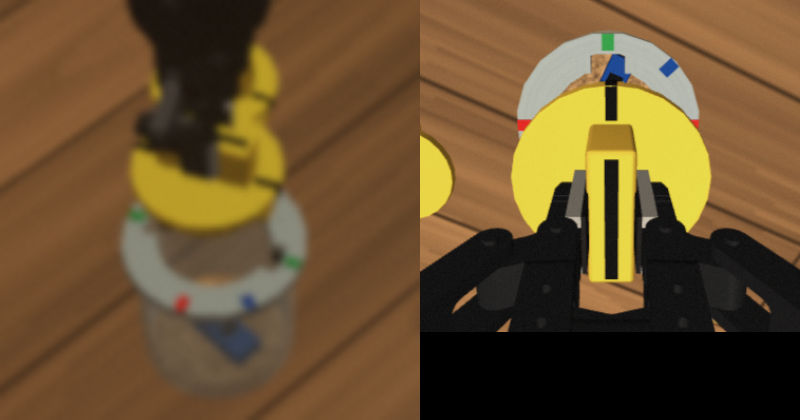

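The cap is held square above the mouth, its line up to the green mark at (608,42). The disc edges are at (512,175) and (711,175), with the top edge at (611,84), and the whistle lies in the jar.

```bash
python3 - <<'E'
from h import *
z=.1758;k=360/380
f=lambda x,y:(100+(x-420)*k,105+y*315/332)
s=r.read_state();yaw=.45;tx=np.array([np.cos(yaw),np.sin(yaw)]);ty=np.array([tx[1],-tx[0]]);t=np.array([.593,.0125])
T=w("w5",*f(611,84),z)[:2]-t;L=w("w5",*f(512,175),z)[:2]-t;Q=w("w5",*f(711,175),z)[:2]-t
print("top edge x",T@tx,"left/right y",L@ty,Q@ty)
G=w("w5",*f(608,42),.105)[:2]-t;print("green",G@tx,G@ty)
for p in[(520,125),(698,125)]:
  d=w("w5",*f(*p),.105)[:2]-t;print("red",d@tx,d@ty)
E
```

```text
top edge x 0.043779598147874264 left/right y -0.04088866995231385 0.045530918428362516
green 0.0513193600056558 0.0004664838342658956
red 0.0009684590091000638 -0.05366029721650993
red 0.0007829678606123043 0.0553886874077752
```

```bash
python3 -m pendant '[[0,0,0,0,-0.001,0.02,255],[0,0,0,0,0,0.018,255],[0,0,0,0,0,0.005,255],[0,0,0,0,0,0.004,255],[0,0,0,0,0,0.003,255],[0,0,0,0,0,0,255]]'
python3 -m pendant '[[0,0,0,0,0,0.004,255],[0,0,0,0,0,0.004,255],[0,0,0,0,0,0.003,255],[0,0,0,0,0,0,255]]'
```

```text
time_s: 11.42
ee_pos: [0.593, 0.0132, 0.2058]
eef_rot: [3.063, 0.699, 0.001]
contact_force: [-0.0, -0.3, -1.4]
opening: 0.195
finger_force: 78.7
time_s: 11.75
ee_pos: [0.5925, 0.0128, 0.1938]
eef_rot: [-3.063, -0.698, 0.002]
contact_force: [-0.1, -0.6, -1.5]
opening: 0.194
finger_force: 78.7
```

```bash
python3 -m pendant '[[0,0,0,0,0,0.001,255],[0,0,0,0,0,0.001,255],[0,0,0,0,0,0,255],[0,0,0,0,0,0,255]]'; python3 -m pendant '[[0,0,0,0,0,0.001,255],[0,0,0,0,0,0,255],[0,0,0,0,0,0,255]]'
```

```text
time_s: 12.08
ee_pos: [0.593, 0.0128, 0.1927]
eef_rot: [3.063, 0.698, 0.001]
contact_force: [-0.4, -0.4, 0.6]
opening: 0.186
finger_force: 78.6
time_s: 12.33
ee_pos: [0.5929, 0.0128, 0.1926]
eef_rot: [3.063, 0.698, 0.002]
contact_force: [-4.3, -0.4, 5.9]
opening: 0.188
finger_force: 79.3
```

Home at 0.1926, as predicted. Next I turn it clockwise.

```bash
python3 -m pendant '[[0,0,0.06,0,0,0,255],[0,0,0.06,0,0,0,255],[0,0,0.06,0,0,0,255],[0,0,0.06,0,0,0,255],[0,0,0.06,0,0,0,255],[0,0,0,0,0,0,255]]'; python3 -m pendant '[[0,0,0.06,0,0,0,255],[0,0,0.06,0,0,0,255],[0,0,0.06,0,0,0,255],[0,0,0.06,0,0,0,255],[0,0,0.06,0,0,0,255],[0,0,0.06,0,0,0,255],[0,0,0.06,0,0,0,255],[0,0,0.06,0,0,0,255],[0,0,0,0,0,0,255],[0,0,0,0,0,0,255],[0,0,0,0,0,0,255]]'
python3 - <<'E'
from h import *
snap("wrist","w6");s=r.read_state();print(s["ft_torque"].round(3),s["contact_force"].round(1))
rows(s["ee_pos"],np.radians(25.7-45))
b=cv2.imread("pics/w6.png")[90:390,100:460];cv2.imwrite("pics/c6.png",cv2.resize(b,(720,600),interpolation=cv2.INTER_CUBIC))
E
```

```text
time_s: 12.83
ee_pos: [0.5936, 0.0134, 0.1926]
eef_rot: [-3.133, -0.23, -0.004]
contact_force: [-1.0, 2.4, 5.2]
opening: 0.195
finger_force: 79.5
time_s: 13.75
ee_pos: [0.5939, 0.0135, 0.1927]
eef_rot: [-3.098, 0.513, -0.005]
contact_force: [0.6, 4.6, 6.8]
opening: 0.194
finger_force: 79.5
[ 1.233 -0.197 -0.009] [0.5 4.4 6.7]
now [0.5939 0.0135 0.1927] yaw -0.328 tilt [0.0035 0.0012] shift [0. 0. 0.] ('turn z', np.float64(0.009))
```

View pics/c6.png

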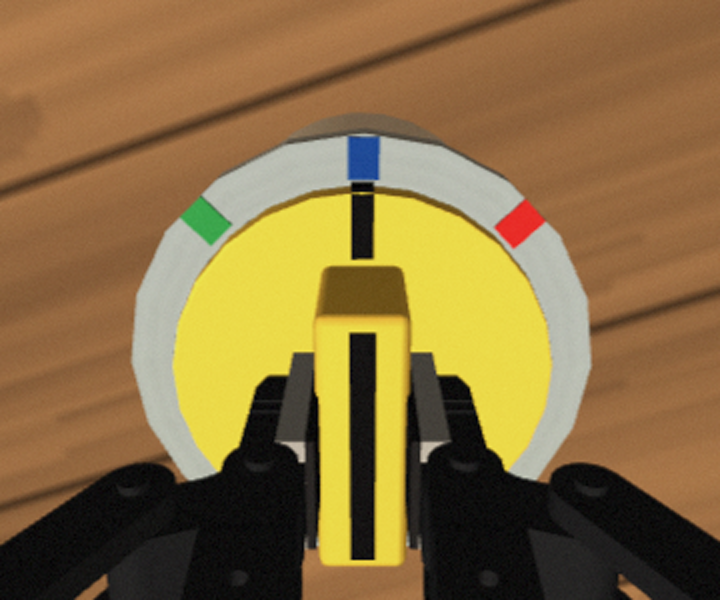

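The cap's black line (362,220) meets the blue mark (363,158), and the disc lies flat on the collar. I let it settle, then hand in.

```bash
python3 -m pendant '[[0,0,0,0,0,0,255],[0,0,0,0,0,0,255],[0,0,0,0,0,0,255],[0,0,0,0,0,0,255],[0,0,0,0,0,0,255],[0,0,0,0,0,0,255]]'; python3 -c "
from bench import sign_off
print(sign_off())"
```

```text
time_s: 14.3
ee_pos: [0.5939, 0.0135, 0.1927]
eef_rot: [-3.098, 0.513, -0.005]
contact_force: [1.1, 4.7, 5.8]
opening: 0.191
finger_force: 79.5
the job is handed in; nothing more can be done
None
```

The blue whistle is in the jar, and the cap is fully home with its line at the blue marks, still gripped and steady; I handed the job in at about 14.3 s of the 54 s allowed.

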